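# Refit the felt-wheel spindle in the polishing head

### The arm

A 7-joint arm with a two-finger parallel gripper is mounted at the origin on a cart in front of the work surface, level with it; the furniture and walls round the work are solid. World frame = base frame: x ahead of the robot, y to its left, z up, the work surface at z = 0. Lengths are in m, angles in rad, forces in N, time in s.
With the tool pointing down it reaches from about 0.35 to 0.9 m from the base axis. Payload 8.1 kg.
Tool frame: the origin (TCP) lies midway between the tips of the shut fingers; the grasp point (between the pads) lies 19 mm behind it; z points along the fingers, y is the direction in which the jaws open and shut (so a half turn about z gives the same grasp; the last joint's range is limited). The gripper opens to 92 mm and grips with 3 to 60 N. Pads are 19 mm wide; open, the fingers measure 130 mm over their backs; the gripper's body (75 mm by 190 mm) begins 47 mm behind the grasp point.
Start: joints at [-1.451, 0.434, 0.025, 1.573, -0.012, 1.134, -0.075], TCP at [0.138, 0.61, 0.227] pointing down, gripper open.
Joint ranges: [-2.62, 2.62], [-0.44, 2.09], [-1.27, 1.32], [0.08, 2.57], [-1.32, 4.46], [0.12, 2], [-2.74, 2.74]. Speed limits (rad/s): [2.22, 2.22, 3.01, 3.01, 3.14, 3.14, 3.14].

### API

Orientations are given as a unit quaternion [w, x, y, z].
In Python, from cell import * gives the robot as it stands. The module is installed in compiled form; this text tells all that it offers.
- The arm moves only by the tool arm_command, never from a script. Its argument "steps" is a list of rows, each an object with "linear": the shift along the tool's x, y, z in mm, a list of three; "roll": the turn about the tool's z in degrees; "grip": the closure in counts, from 0 (fully open) to 255 (shut). In form: [{"linear": [tx, ty, tz], "roll": roll, "grip": grip}, ...]. A call has 1 to 5 rows; each row is the pose to reach, as a shift and turn from the pose commanded when the call began, along the tool's axes at that moment; what a row does not reach only later rows make up. A row lasts 1/8 s, in which the tool goes at most 62.5 mm and 10.7 degrees, less where a joint would pass 70% of its speed; a pose out of reach is approached as far as the arm can. A call with a gripper value outside its range is refused whole. The fingers move at their own pace and stop on an object; the grip force is fixed at half the most. Time passes only in rows, so rows that repeat a pose let the fingers close. It gives the time, the measured TCP pose, the force and the opening at its end, in the units of the state.
- get_obs(): the state, without advancing time (a new reading comes with each control period).
- camera(name): name is "side" or "top"; returns a dict with "frame" (384x512x3 uint8, red, green, blue), "K" (3x3 intrinsics, pixels), "k1" (the pictures are not rectified: a ray, as slopes to the right and down, at radius r is drawn at 1 + k1 r^2 times it, then the intrinsics apply), "T" (4x4, takes a point from camera to world coordinates). Camera axes: x right, y up, looking along -z (the intrinsics and any distortion apply to the point x, -y, -z); pixel columns grow to the right and rows downward; lengths in m; the calibration is good to about 2 mm. A picture is of the moment at which its call begins. There is no depth.
- close_job(): hands the job in, once; it reports no verdict.
Trained networks look in a picture, given as the dict that the camera call returned (one of the last four; its "shot" number tells which), for a name from the list of things; names that differ only in an ending like _2 or _b are one class to them, and where a whole thing is asked for, a point or a joint stands for the part that bears it (a point fixed in the world has none). Each returns a list of dicts, best first, with "conf" (0 to 1); they miss things now and then, are a little off and sometimes report something else, mostly with a low value. They report only what shows in the picture. A call takes as long as a camera call.
- masks_of(target, picture): "pixels" (384x512 bool, what is visible of it) and "box" ([left, top, right, bottom] in pixels, round what is visible of it).
The state is a dict: "time": time; "q": joint angles; "joint_vel": joint speeds; "joint_torque": joint torques, N m; "tool_pos": TCP position; "eef_rot": TCP orientation; "contact_force": force on the tool from outside, world axes, zero at the start; "torque": the same for the moment, N m; "opening": finger opening in m.
Only numpy, scipy, OpenCV 4.12 (cv2) and the standard library are available. Lean on these libraries where they do the work, as an engineer would, in place of code of your own. Each camera call takes 0.05 s, during which the arm holds its last target. There are 200 camera calls.

### The job

Put the spindle with the felt wheel back into the polishing head: lift it out of its wooden rack and lower it into the two open bearing slots, pulley on the side that has the brass keeper. The bronze saddle that forms both slot floors has just been reset to a new height, so feel for it: push the spindle down slowly and level against the drag of the spring shoes until both ends sit firmly on the saddle, but do not lean on it, as 4 kg or a bump would mark the bronze. Then turn the brass keeper right across its slot to lock the spindle in, and leave the other things on the bench where they are.

Things in the scene. Friction and masses are not known exactly. Their poses are not given: they have to be found in the camera images.
- spindle_centre (a point): Loose spindle, 0.18 to 0.29 kg: horizontal steel shaft, 163 mm long, with an off-white felt polishing wheel (44 mm diameter, 26 mm wide) at its middle; hold it by the wheel, fingers either side of the shaft. Point: the wheel's centre, on the axis. y runs along the shaft to the pulley end; the spindle may roll about y. Bare 10 mm shaft from 20 to 34 mm either side of the centre
- pulley_journal (a point): Middle of the spindle's journal (12 mm diameter) at the pulley end, on the axis, 48 mm from the wheel's centre; axes as spindle_centre. The journal reaches from 39 to 57 mm off centre, between two 16 mm collars (34 to 39, 57 to 61 mm); beyond is a grooved aluminium pulley, 19 mm diameter, 61 to 75 mm off centre
- free_journal (a point): Middle of the same journal at the other end, 48 mm to -y of the wheel's centre, with the same collars; beyond it a thin taper nose ends 88 mm from the wheel's centre. Axes as spindle_centre
- rack_centre (a point): Fixed wooden rack that holds the spindle at the start: foot 75x150x10 mm, two notched boards 9 mm thick and 60 mm wide across the shaft, inner faces 22 mm either side of the middle, tops 60 mm above the bench. Point: on the racked shaft's axis, midway between the boards, 50 mm above the bench; y along the shaft to its pulley end, z up
- polishing_head: Heavy dark green polishing head, fixed: base 185x150 mm, 12 mm high, two slotted bearing blocks, a motor behind them (77 to 130 mm to +x, up to 67 mm high). Origin on the bench midway between the slots; z up, y along the seated shaft to the pulley side, where the brass keeper is, x to the motor. The seated wheel's centre is right above this point, 44 to 56 mm high
- pulley_side_slot (a point): Middle of the pulley-side slot's mouth, level with the block's top: 66 mm above the bench, 48 mm to the head's +y; axes as the head. Block 12 mm thick (y), 64 mm long (x). The slot is open at the top and 13 mm wide, its mouth flared at 45 degrees to 21 mm over the top 4 mm; its floor, an arm of the saddle, lies 16 to 28 mm below this point
- free_side_slot (a point): The same for the other slot, 48 mm to the head's -y. In each slot a white spring shoe with a round top stands 3 mm out of the rear wall, from 42 to 61 mm above the bench. A journal let down rests on it about 63 mm up and takes about 4 to 7 N at each end to pass its top, then slides on against a steady drag of 1 to 4 N at each end and stays where it is left
- saddle: Bronze bridge under the shaft whose two arms are the slot floors, both at one height: 38 to 50 mm above the bench, set by a nut and locked. Its height differs each time and is not given; this pose (bench level, as the head's) does not show it. A journal's centre is 6 mm above the floor when home. Pressing it with over 40 N in all fails; meeting it at over 10 mm/s can do so
- keeper (a joint): Brass keeper, a flat bar on top of the pulley-side block, pivot 20 mm to -x of the slot's middle. 0: points outward (head's +y), slot open; it turns clockwise seen from above to 1.57: across the slot (head's +x), stop at 1.6. Starts at -0.6 to -0.1, stays where left, about 2 N at the knob. It clears a journal that is home and strikes one that still stands on its shoe
- keeper_knob (a point): Upright round brass knob on the keeper, 10 mm diameter, 71 to 89 mm above the bench; the point is on its axis, 80 mm above the bench, 24 mm from the keeper's pivot
- spindle: The same spindle as a body; origin and axes as spindle_centre
- loupe: black eye loupe standing on the bench, 42 mm across, 35 mm high; origin at its underside. Leave it alone
- thread_spool: wooden thread spool, dark thread, 28 mm across, 30 mm high; origin at its underside. Leave it alone
- dial_gauge: white dial gauge lying flat, 70x49x12 mm; origin at its underside. Leave it alone
- small_hammer: small brass-headed hammer with a wooden handle lying flat, 38x149x12 mm; origin at its underside. Leave it alone

How it is judged:
On the way, in this order (a step that is already met when the one before it is completed fails the run):
1. the spindle is lifted clear of its rack (z of spindle_centre in the frame of rack_centre above 0.03 m), for 0.1 s.
2. both journals are down on the saddle, the shaft level, while the keeper is still open (contact force between spindle and saddle above 1 N and angle between the y axis of spindle and the y axis of polishing_head, either way round below 0.015 rad and z of pulley_journal in the frame of pulley_side_slot between -0.0235 and -0.0085 m and x of pulley_journal in the frame of pulley_side_slot between -0.0025 and 0.0025 m and y of pulley_journal in the frame of pulley_side_slot between -0.006 and 0.006 m and z of free_journal in the frame of free_side_slot between -0.0235 and -0.0085 m and x of free_journal in the frame of free_side_slot between -0.0025 and 0.0025 m and y of free_journal in the frame of free_side_slot between -0.006 and 0.006 m and value of joint keeper below 0.6 rad), for 0.2 s.
At the end, for the whole second after the job is handed in: both journals bear on the saddle (over 0.4 N), shaft parallel to the head within 0.015 rad, each within 2.5 mm of its slot's middle (6 mm along the shaft), 8.5 to 23.5 mm below the block tops, pulley on the keeper side; keeper across its slot (over 1.35 rad); spindle at rest (contact force between spindle and saddle above 0.4 N and angle between the y axis of spindle and the y axis of polishing_head, either way round below 0.015 rad and z of pulley_journal in the frame of pulley_side_slot between -0.0235 and -0.0085 m and x of pulley_journal in the frame of pulley_side_slot between -0.0025 and 0.0025 m and y of pulley_journal in the frame of pulley_side_slot between -0.006 and 0.006 m and z of free_journal in the frame of free_side_slot between -0.0235 and -0.0085 m and x of free_journal in the frame of free_side_slot between -0.0025 and 0.0025 m and y of free_journal in the frame of free_side_slot between -0.006 and 0.006 m and value of joint keeper above 1.35 rad and linear speed of spindle below 0.02 m/s and velocity of joint keeper below 0.1 rad/s); the robot touches nothing.
It fails at once if the spindle is pressed on the bronze saddle with more than 40 N (contact force between spindle and saddle above 40 N).
It fails at once if one of the other things on the bench (loupe, thread spool, dial gauge, hammer) is moved by more than 20 mm (distance of any of loupe, thread_spool, dial_gauge, small_hammer from where it was at the start of the episode above 0.02 m).
It also fails if it takes over 58 s, if anything falls off the work surface, if the arm or the gripper's body presses on something with over 40 N, if the wrist force passes 120 N, or if a joint passes its speed limit or range.

## Working session

There is one attempt and no reset: what is moved stays moved. The work goes in short steps, Python scripts to look and compute and a tool call to move; the robot and the scene stay as the last step left them, time stands still between calls to the robot, and variables do not carry over. Pictures are saved under pics/ and viewed, about 8 in all and at most 12, crops included, and the job is handed in when it is done.

Besides the shell and the picture viewer there is one more tool, called after "Emit:" by a JSON object that holds its "api" and its "payload". arm_command: Moves the arm, as the interface text tells. Its arguments: {"type":"object","properties":{"steps":{"type":"array"}},"required":["steps"]}

```bash
mkdir -p pics
cat > h.py <<'E'
from cell import *
import numpy as np, cv2
def ray(c,u,v):
    K=c["K"];x=(u-K[0,2])/K[0,0];y=(v-K[1,2])/K[1,1]
    rd=np.hypot(x,y);r=rd
    for _ in range(20): r=rd/(1+c["k1"]*r*r)
    s=r/rd if rd>0 else 1
    d=np.array([x*s,-y*s,-1.]);T=c["T"]
    return T[:3,3],T[:3,:3]@d
def at(c,u,v,z):
    o,d=ray(c,u,v);return o+d*(z-o[2])/d[2]
def proj(c,p):
    T=c["T"];q=T[:3,:3].T@(np.asarray(p)-T[:3,3]);x=q[0]/-q[2];y=-q[1]/-q[2];f=1+c["k1"]*(x*x+y*y)
    return np.array([c["K"][0,0]*x*f+c["K"][0,2],c["K"][1,1]*y*f+c["K"][1,2]])
def save(c,n,crop=None,s=1):
    f=c["frame"][:,:,::-1]
    if crop: l,t,r,b=crop;f=f[t:b,l:r]
    cv2.imwrite(n,cv2.resize(f,None,fx=s,fy=s,interpolation=cv2.INTER_CUBIC))
E
python3 - <<'E'
from h import *
o=get_obs();print(o)
a=camera("top");b=camera("side")
A=cv2.resize(a["frame"],(800,600))[:,:,::-1];B=cv2.resize(b["frame"],(800,600))[:,:,::-1]
cv2.imwrite("pics/a.png",A);cv2.imwrite("pics/b.png",B)
for n,c in(("top",a),("side",b)):
    print(n,c["T"].round(3).tolist(),c["K"].round(1).tolist(),c["k1"])
    for t in["spindle","rack_centre","polishing_head","keeper","keeper_knob","saddle","loupe","thread_spool","dial_gauge","small_hammer"]:
        try:
            for m in masks_of(t,c)[:2]:
                ys,xs=np.nonzero(m["pixels"]);print(n,t,round(m["conf"],2),[round(float(v)) for v in m["box"]],len(xs),xs.mean().round(1),ys.mean().round(1))
        except Exception as e: print(t,e)
E
```

```text
{'time': 0.0, 'q': array([-1.45060119,  0.43521247,  0.02500479,  1.57408994, -0.01157283,
        1.13399997, -0.07509668]), 'joint_vel': array([ 0.0005351 , -0.00016431,  0.00114424, -0.00064772, -0.00189964,
       -0.00115446, -0.00120403]), 'joint_torque': array([-9.87514577e-04, -6.67854810e+01,  9.84061360e-01, -3.14454925e+01,
       -6.06625713e-02,  4.30568901e-02,  1.58190264e-04]), 'tool_pos': array([0.13806842, 0.60903873, 0.22595465]), 'eef_rot': array([ 2.87802920e-06,  1.11208898e-01,  9.93796744e-01, -7.82702686e-04]), 'contact_force': array([ 0.45271772,  0.0212992 , -0.54197821]), 'torque': array([-0.01615081,  0.047569  ,  0.01748714]), 'opening': 0.09137337993230552}
top [[-0.002, 0.978, -0.21, 0.323], [-1.0, -0.002, 0.002, -0.078], [0.001, 0.21, 0.978, 1.245], [0.0, 0.0, 0.0, 1.0]] [[370.5, 0.0, 254.5], [0.0, 370.5, 192.1], [0.0, 0.0, 1.0]] 0.0406879609791052
top spindle 0.66 [182, 228, 227, 242] 280 202.9 232.4
top polishing_head 0.57 [275, 178, 333, 239] 2171 303.8 208.4
top keeper_knob 0.43 [286, 223, 299, 232] 40 292.6 226.8
top saddle 0.54 [276, 176, 332, 2
[... 669 characters left out ...]

side rack_centre 0.16 [238, 218, 247, 230] 54 242.6 226.4
side polishing_head 0.85 [234, 220, 320, 282] 3230 274.6 250.2
side polishing_head 0.64 [239, 219, 251, 233] 81 242.0 225.6
side keeper 0.59 [238, 220, 249, 232] 78 242.4 225.8
side keeper_knob 0.62 [238, 216, 250, 235] 110 242.5 226.3
side keeper_knob 0.55 [312, 289, 332, 309] 272 320.3 296.9
side loupe 0.63 [251, 159, 262, 171] 87 254.6 164.1
side thread_spool 0.76 [349, 260, 364, 281] 191 356.2 269.7
side dial_gauge 0.82 [312, 286, 332, 310] 295 320.2 297.2
side dial_gauge 0.44 [237, 218, 250, 233] 78 242.1 225.5
side small_hammer 0.73 [221, 308, 294, 326] 361 260.2 315.2
side small_hammer 0.24 [209, 178, 226, 198] 185 216.7 184.0
```

View pics/a.png

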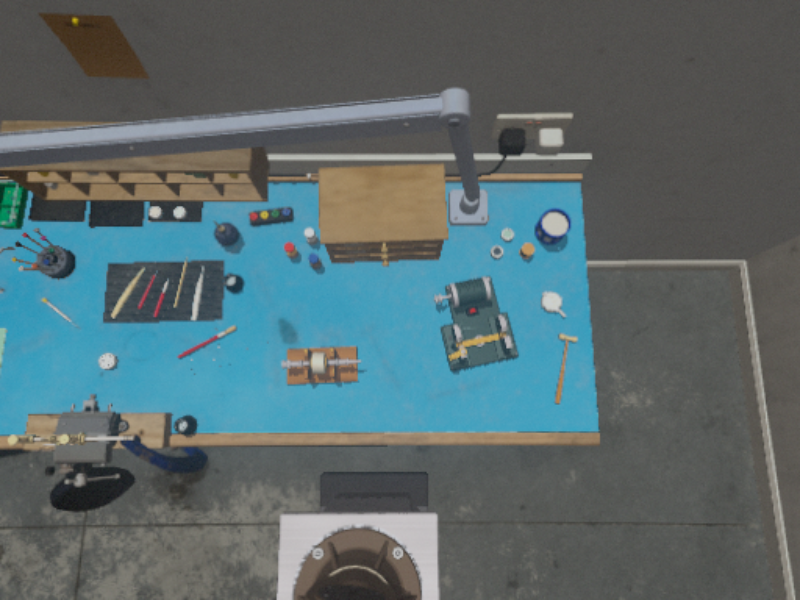

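View pics/b.png

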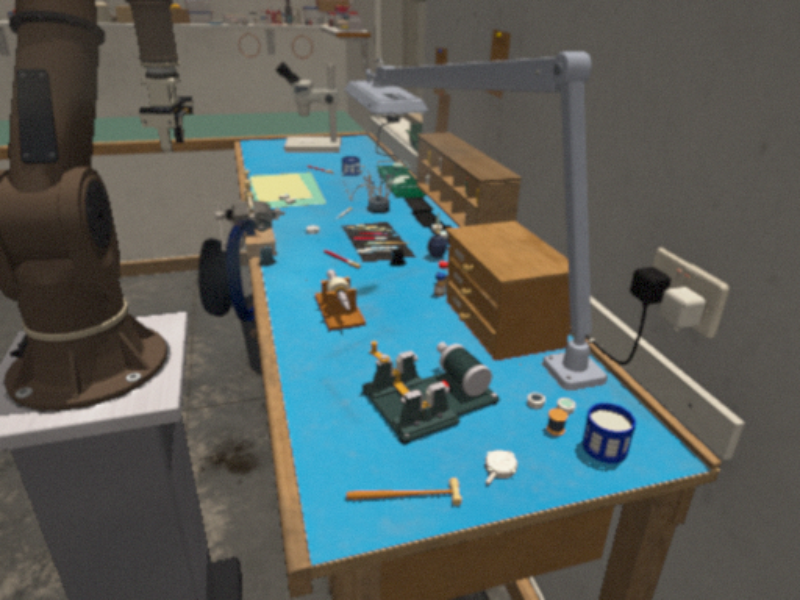

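The top view shows the rack at about (205,233) and the head at about (305,208). The side view shows them at (217,190) and (275,250). I'll zoom in on both.

Run:
```python
from h import *
a=camera("top");b=camera("side")
A=a["frame"][:,:,::-1];B=b["frame"][:,:,::-1]
R=lambda f,l,t,r,bb,s:cv2.resize(f[t:bb,l:r],None,fx=s,fy=s,interpolation=cv2.INTER_CUBIC)
x=R(A,175,212,235,252,6.5)
y=R(A,272,172,336,242,6.2)
p=np.zeros((600,800,3),np.uint8);p[:x.shape[0],:x.shape[1]]=x[:600,:390];p[:y.shape[0],400:400+y.shape[1]]=y[:, :400]
u=R(B,197,165,242,215,6);q=u[:330,:390];p[290:290+q.shape[0],:q.shape[1]]=q[:310]
cv2.imwrite("pics/c.png",p)
cv2.imwrite("pics/d.png",R(B,228,210,326,286,8))
for n,z in [((205,234),.05),((292.6,226.8),.08),((149,181),.03)]: print(n,at(a,*n,z).round(3))
print(at(b,242.5,226.3,.08).round(3),at(b,216.5,184,.05).round(3))
```

```text
(205, 234) [0.442 0.079 0.05 ]
(292.6, 226.8) [ 0.461 -0.2    0.08 ]
(149, 181) [0.623 0.274 0.03 ]
[ 0.464 -0.21   0.08 ] [0.453 0.091 0.05 ]
```

View pics/c.png

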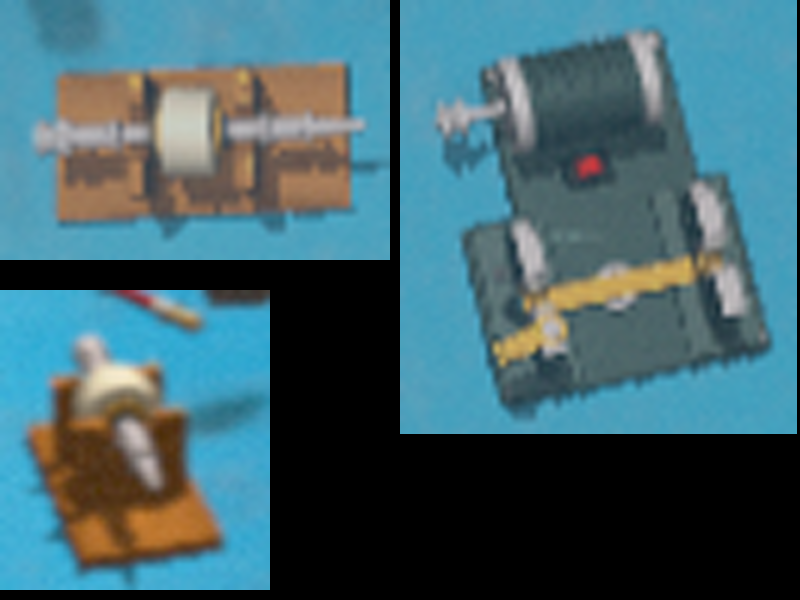

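View pics/d.png

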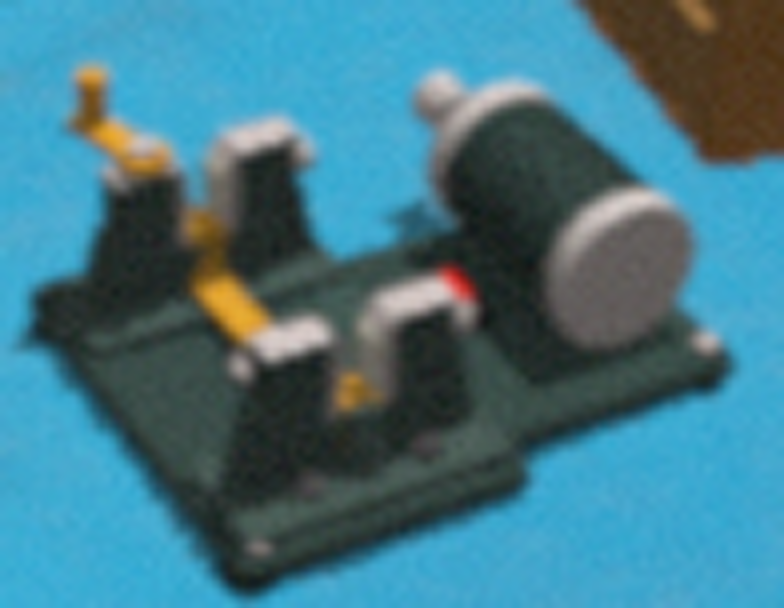

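Run:
```python
from h import *
from scipy.optimize import least_squares
a=camera("top");b=camera("side")
S=lambda px,py:(228+px/8,210+py/8)
Tt=lambda px,py:(272+(px-400)/6.2,172+py/6.2)
for n,c,f,pts in(("side",b,S,[(352,317),(200,147)]),("top",a,Tt,[(720,253),(537,290)])):
    P=[at(c,*f(*p),.066) for p in pts];d=P[1]-P[0]
    print(n,[p.round(4) for p in P],"mid",((P[0]+P[1])/2).round(4),"len",np.linalg.norm(d).round(4),"yaw",np.degrees(np.arctan2(-d[0],d[1])).round(1))
th=np.linspace(0,6.28,40);cyl=np.array([[.022*np.cos(t),y,.022*np.sin(t)] for t in th for y in(-.013,.013)])
w=np.radians(2.4);R=np.array([[np.cos(w),-np.sin(w),0],[np.sin(w),np.cos(w),0],[0,0,1]])
def bb(c,p):
    q=np.array([proj(c,R@k+p) for k in cyl]);return np.r_[q.min(0),q.max(0)]
ta=[198.8,225.1,209.2,238.9];tb=[209.5,174.2,223.7,186.7]
r=least_squares(lambda p:np.r_[bb(a,p)-ta,(bb(b,p)-tb)[[0,1,2]]],[.45,.08,.05]);print(r.x.round(4),r.fun.round(1))
for u,v in((38,138),(365,125)):print(at(a,175+u/6.5,212+v/6.5,.05).round(4))
# rack foot edges in top
for u,v in((57,222),(350,208),(57,75),(345,65)):print("foot",at(a,175+u/6.5,212+v/6.5,.01).round(4))
```

```text
side [array([ 0.5111, -0.3012,  0.066 ]), array([ 0.4918, -0.2053,  0.066 ])] mid [ 0.5015 -0.2532  0.066 ] len 0.0978 yaw 11.4
top [array([ 0.5075, -0.3021,  0.066 ]), array([ 0.4883, -0.207 ,  0.066 ])] mid [ 0.4979 -0.2545  0.066 ] len 0.0971 yaw 11.4
[0.4494 0.0807 0.0607] [ 0.3 -0.9 -0.1 -0.5 -1.4  0.2  0. ]
[0.4447 0.1567 0.05  ]
[ 0.4506 -0.0048  0.05  ]
foot [0.4062 0.1532 0.01  ]
foot [0.4127 0.0048 0.01  ]
foot [0.481  0.1561 0.01  ]
foot [0.4857 0.0083 0.01  ]
```

Emit:
{"api": "arm_command", "payload": {"steps": [{"linear":[-42,-44,-20],"roll":8,"grip":0},{"linear":[-84,-88,-25],"roll":16,"grip":0},{"linear":[-126,-132,-25],"roll":24,"grip":0},{"linear":[-168,-176,-25],"roll":32,"grip":0},{"linear":[-210,-220,-25],"roll":40,"grip":0}]}}

```text
time: 1.92
tool_pos: [0.2952, 0.3469, 0.252]
eef_rot: [-0.0, 0.446, 0.895, 0.0]
contact_force: [1.2, 0.7, 0.1]
opening: 0.0916
```

Emit:
{"api": "arm_command", "payload": {"steps": [{"linear":[-60,-8,0],"roll":7,"grip":0},{"linear":[-120,-16,0],"roll":14,"grip":0},{"linear":[-180,-23,0],"roll":21,"grip":0},{"linear":[-240,-31,10],"roll":28,"grip":0},{"linear":[-300,-39,20],"roll":34.7,"grip":0}]}}

```text
time: 2.55
tool_pos: [0.4457, 0.0845, 0.232]
eef_rot: [0.0, 0.693, 0.721, 0.001]
contact_force: [1.0, 0.2, -0.4]
opening: 0.0917
```

Emit:
{"api": "arm_command", "payload": {"steps": [{"linear":[0,0,40],"roll":0,"grip":0},{"linear":[0,0,80],"roll":0,"grip":0},{"linear":[0,0,117],"roll":0,"grip":0},{"linear":[0,0,117],"roll":0,"grip":0}]}}

```text
time: 3.05
tool_pos: [0.4431, 0.0855, 0.1132]
eef_rot: [-0.001, 0.691, 0.722, -0.002]
contact_force: [-0.5, -0.2, -0.2]
opening: 0.092
```

Run:
```python
from h import *
a=camera("top");b=camera("side");print(get_obs()["tool_pos"],get_obs()["eef_rot"])
R=lambda f,l,t,r,bb,s:cv2.resize(f[t:bb,l:r][:,:,::-1],None,fx=s,fy=s,interpolation=cv2.INTER_CUBIC)
p=np.zeros((500,800,3),np.uint8);x=R(a["frame"],170,200,240,260,5.6);p[:x.shape[0],:x.shape[1]]=x
y=R(b["frame"],190,140,255,215,6);p[:y.shape[0],400:400+y.shape[1]]=y
cv2.imwrite("pics/e.png",p)
```

```text
[0.44521985 0.08606695 0.11557754] [1.45773176e-04 6.91434432e-01 7.22439195e-01 1.18534279e-04]
```

View pics/e.png

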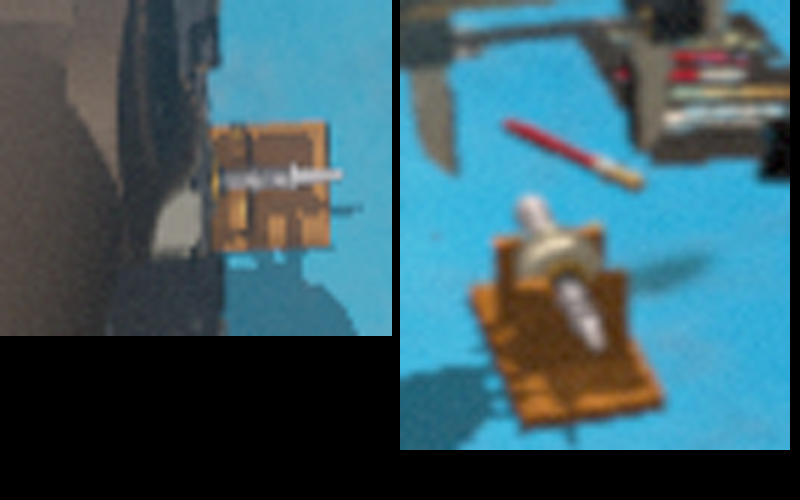

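The side crop shows the fingers on both sides of the wheel, which is at about (555,255) in the crop. I'll descend with small corrections.

Emit:
{"api": "arm_command", "payload": {"steps": [{"linear":[-5,2,20],"roll":0,"grip":0},{"linear":[-5,2,40],"roll":0,"grip":0},{"linear":[-5,2,60],"roll":0,"grip":0},{"linear":[-5,2,76],"roll":0,"grip":0},{"linear":[-5,2,84],"roll":0,"grip":0}]}}

```text
time: 3.78
tool_pos: [0.4481, 0.0818, 0.0316]
eef_rot: [0.0, 0.691, 0.723, 0.001]
contact_force: [0.5, -0.4, 0.2]
opening: 0.0919
```

Emit:
{"api": "arm_command", "payload": {"steps": [{"linear":[0,0,0],"roll":0,"grip":50},{"linear":[0,0,0],"roll":0,"grip":90},{"linear":[0,0,0],"roll":0,"grip":115},{"linear":[0,0,0],"roll":0,"grip":140},{"linear":[0,0,0],"roll":0,"grip":255}]}}

```text
time: 4.4
tool_pos: [0.4482, 0.0813, 0.0311]
eef_rot: [0.001, 0.691, 0.723, 0.001]
contact_force: [9.7, 0.4, 1.0]
opening: 0.0465
```

Emit:
{"api": "arm_command", "payload": {"steps": [{"linear":[0,0,0],"roll":0,"grip":255},{"linear":[0,0,0],"roll":0,"grip":255},{"linear":[0,0,0],"roll":0,"grip":255}]}}

```text
time: 4.78
tool_pos: [0.4496, 0.0815, 0.0314]
eef_rot: [0.002, 0.691, 0.722, 0.002]
contact_force: [5.5, 0.5, 0.1]
opening: 0.0436
```

Emit:
{"api": "arm_command", "payload": {"steps": [{"linear":[0,0,-8],"roll":0,"grip":255},{"linear":[0,0,-25],"roll":0,"grip":255},{"linear":[0,0,-50],"roll":0,"grip":255},{"linear":[0,0,-75],"roll":0,"grip":255},{"linear":[0,0,-90],"roll":0,"grip":255}]}}

```text
time: 5.4
tool_pos: [0.4467, 0.0812, 0.1218]
eef_rot: [-0.0, 0.691, 0.723, 0.0]
contact_force: [0.3, 0.1, -2.0]
opening: 0.043
```

Emit:
{"api": "arm_command", "payload": {"steps": [{"linear":[-20,0,0],"roll":0,"grip":255},{"linear":[-60,6,0],"roll":-2,"grip":255},{"linear":[-105,12,0],"roll":-4,"grip":255},{"linear":[-150,18,0],"roll":-6,"grip":255},{"linear":[-195,24,0],"roll":-8.9,"grip":255}]}}

```text
time: 6.02
tool_pos: [0.4791, -0.1137, 0.1205]
eef_rot: [-0.001, 0.632, 0.775, -0.0]
contact_force: [0.4, 0.1, -2.5]
opening: 0.0433
```

Run:
```python
from h import *
o=get_obs();print(o["tool_pos"],o["eef_rot"],o["contact_force"],o["torque"],o["opening"])
```

```text
[ 0.47913499 -0.11365533  0.12051696] [-5.10265306e-04  6.32455696e-01  7.74596347e-01 -1.78346352e-04] [ 0.43743207  0.08601562 -2.49797919] [-0.10195328 -0.06685292 -0.0518349 ] 0.04331562344143144
```

Emit:
{"api": "arm_command", "payload": {"steps": [{"linear":[-40,-2,0],"roll":0,"grip":255},{"linear":[-80,-4,0],"roll":0,"grip":255},{"linear":[-120,-6,10],"roll":0,"grip":255},{"linear":[-141,-8,25],"roll":0,"grip":255},{"linear":[-141,-8,38],"roll":0,"grip":255}]}}

```text
time: 6.65
tool_pos: [0.4988, -0.2541, 0.0819]
eef_rot: [-0.0, 0.634, 0.773, -0.001]
contact_force: [-0.7, 1.4, -2.5]
opening: 0.0435
```

Emit:
{"api": "arm_command", "payload": {"steps": [{"linear":[0,0,0],"roll":0,"grip":255}]}}

```text
time: 6.78
tool_pos: [0.4985, -0.2508, 0.0814]
eef_rot: [-0.002, 0.633, 0.774, -0.0]
contact_force: [-0.0, -0.2, -2.8]
opening: 0.0433
```

Run:
```python
from h import *
a=camera("top");b=camera("side");o=get_obs();print(o["tool_pos"],o["eef_rot"])
R=lambda f,l,t,r,bb,s:cv2.resize(f[t:bb,l:r][:,:,::-1],None,fx=s,fy=s,interpolation=cv2.INTER_CUBIC)
cv2.imwrite("pics/f.png",R(b["frame"],228,200,326,274,8))
cv2.imwrite("pics/g.png",R(a["frame"],262,172,342,242,8))
```

```text
[ 0.49966831 -0.25094868  0.08268652] [-5.20574076e-04  6.32613424e-01  7.74467530e-01  1.72319704e-04]
```

View pics/f.png

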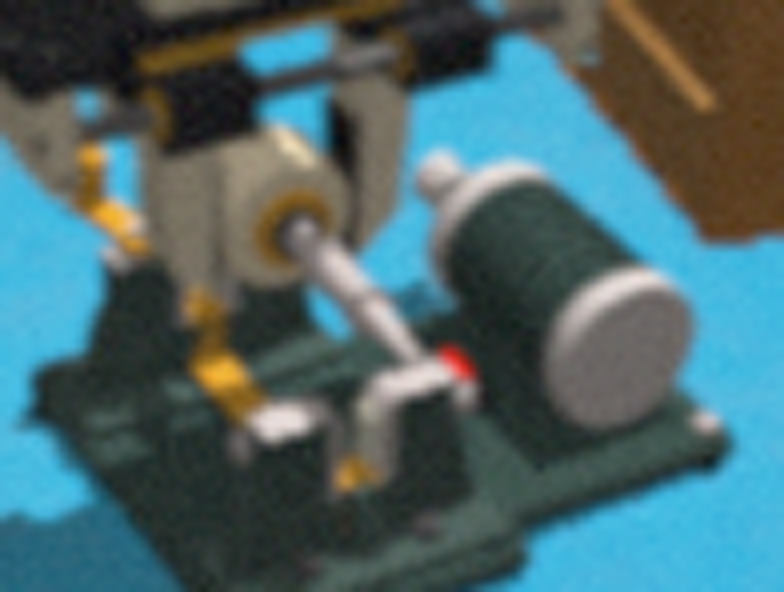

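View pics/g.png

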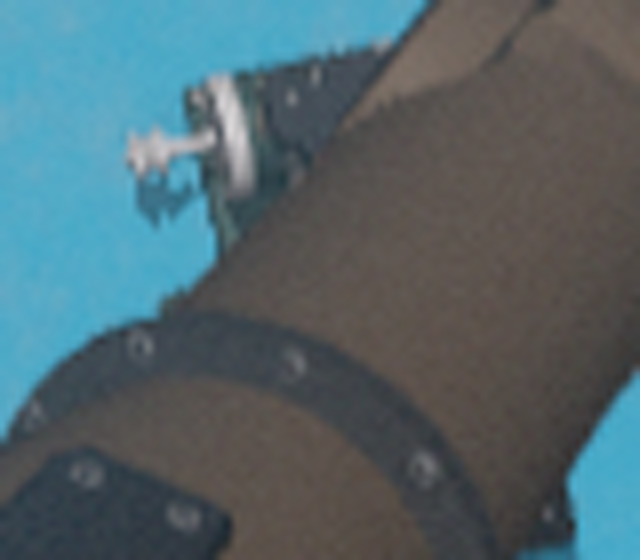

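The side crop shows the spindle held, with its nose near (420,355) and the free slot mouth near (350,400). The arm hides the top view. I'll overlay the models.

```bash
cat > ov.py <<'E'
from h import *
def Rz(w): return np.array([[np.cos(w),-np.sin(w),0],[np.sin(w),np.cos(w),0],[0,0,1]])
def overlay(b,head,hy,sp,sy,fn,l=228,t=200,r=326,bb=274,s=8):
    im=cv2.resize(b["frame"][t:bb,l:r][:,:,::-1],None,fx=s,fy=s,interpolation=cv2.INTER_CUBIC)
    def pl(R,o,pts,col):
        q=np.array([(proj(b,R@np.array(p)+o)-[l-.5,t-.5])*s for p in pts]);cv2.polylines(im,[np.int32(q.round())],False,col,1,cv2.LINE_AA)
    H=Rz(np.radians(hy));o=np.array([head[0],head[1],0])
    for y in(-.054,-.042,.042,.054):
        pl(H,o,[(-.03,y,.066),(-.0105,y,.066),(-.0065,y,.062),(-.0065,y,.044),(.0065,y,.044),(.0065,y,.062),(.0105,y,.066),(.03,y,.066)],(0,0,255) if y<0 else (0,255,255))
    if sp is not None:
        S=Rz(np.radians(sy));th=np.linspace(0,2*np.pi,40)
        for y,rad in((-.013,.022),(.013,.022),(-.034,.008),(-.039,.008),(-.057,.008),(-.061,.008),(-.020,.005)):
            pl(S,sp,[(rad*np.cos(k),y,rad*np.sin(k)) for k in th],(255,0,255))
        pl(S,sp,[(0,-.013,0),(0,-.088,0)],(255,255,255))
    cv2.imwrite(fn,im)
E
python3 - <<'E'
from ov import *
b=camera("side");o=get_obs();p=o["tool_pos"];print(p)
overlay(b,(.4995,-.254),11.4,p+[0,0,.019],11.5,"pics/i.png")
E
```

```text
[ 0.49994117 -0.25112911  0.08301117]
```

View pics/i.png

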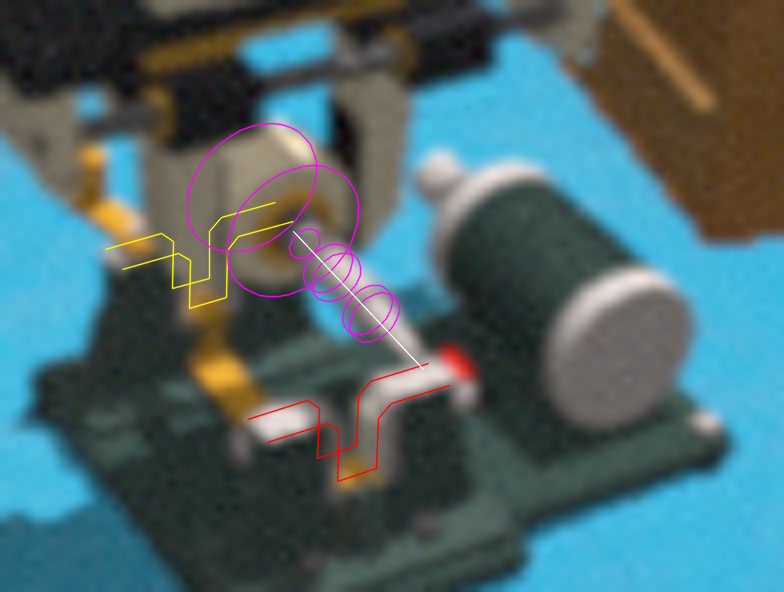

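Run:
```python
from ov import *
f=np.mean([camera("side")["frame"].astype(float) for _ in range(6)],0).astype(np.uint8)
np.save("f6.npy",f)
b=camera("side");p=get_obs()["tool_pos"];print(p)
c=f[208:260,250:298][:,:,::-1]
cv2.imwrite("pics/j.png",cv2.resize(c,None,fx=11.5,fy=11.5,interpolation=cv2.INTER_CUBIC))
S=Rz(np.radians(11.5));q=lambda v:((proj(b,v)-[249.5,207.5])*11.5).round()
for y in(-.013,-.034,-.039,-.057,-.061,-.088):print(y,q(S@[0,y,0]+p+[0,0,.019]))
H=Rz(np.radians(11.4));
for x in(-.0105,.0105):
  for y in(-.042,-.054):print(x,y,q(H@[x,y,.066]+[.4995,-.254,0]))
for d in np.eye(3)*.001:print(d,(proj(b,p+d)-proj(b,p))*11.5)
```

```text
[ 0.49984689 -0.2521545   0.0829771 ]
-0.013 [169. 243.]
-0.034 [219. 296.]
-0.039 [231. 309.]
-0.057 [276. 356.]
-0.061 [286. 367.]
-0.088 [356. 442.]
-0.0105 -0.042 [188. 484.]
-0.0105 -0.054 [217. 517.]
0.0105 -0.042 [279. 455.]
0.0105 -0.054 [309. 488.]
[0.001 0.    0.   ] [ 4.59849743 -0.70429362]
[0.    0.001 0.   ] [-1.36118885 -2.64230232]
[0.    0.    0.001] [ 0.09419543 -3.98802797]
```

View pics/j.png

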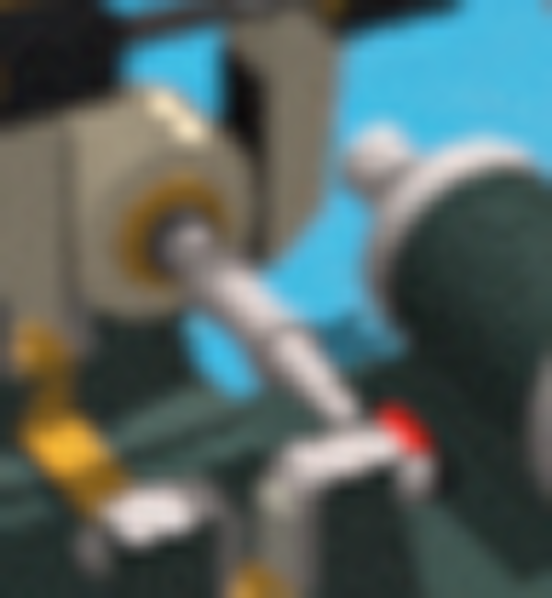

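The spindle sits about 2 mm too far +x and 3–5 mm too far +y relative to the head. I'll correct that, then descend and feel for contact.

Emit:
{"api": "arm_command", "payload": {"steps": [{"linear":[-2,-1.3,3],"roll":0,"grip":255},{"linear":[-4,-2.7,8],"roll":0,"grip":255},{"linear":[-4,-2.7,15],"roll":0,"grip":255},{"linear":[-4,-2.7,22],"roll":0,"grip":255},{"linear":[-4,-2.7,24],"roll":0,"grip":255}]}}

```text
time: 7.9
tool_pos: [0.4974, -0.2566, 0.058]
eef_rot: [-0.001, 0.633, 0.774, -0.0]
contact_force: [0.1, -0.5, -1.9]
opening: 0.0431
```

Emit:
{"api": "arm_command", "payload": {"steps": [{"linear":[0,0,0.7],"roll":0,"grip":255},{"linear":[0,0,1.4],"roll":0,"grip":255},{"linear":[0,0,2.1],"roll":0,"grip":255},{"linear":[0,0,2.8],"roll":0,"grip":255},{"linear":[0,0,3.5],"roll":0,"grip":255}]}}

```text
time: 8.52
tool_pos: [0.4979, -0.2568, 0.0552]
eef_rot: [0.0, 0.633, 0.774, 0.0]
contact_force: [0.8, -0.4, -3.1]
opening: 0.0434
```

Emit:
{"api": "arm_command", "payload": {"steps": [{"linear":[0,0,0.7],"roll":0,"grip":255},{"linear":[0,0,1.4],"roll":0,"grip":255},{"linear":[0,0,2.1],"roll":0,"grip":255},{"linear":[0,0,2.8],"roll":0,"grip":255},{"linear":[0,0,3.5],"roll":0,"grip":255}]}}

```text
time: 9.15
tool_pos: [0.4978, -0.2568, 0.0517]
eef_rot: [0.0, 0.633, 0.774, 0.0]
contact_force: [-0.5, 0.1, -2.8]
opening: 0.0433
```

```bash
cat > st.py <<'E'
from h import *
o=get_obs();print(o["time"],o["tool_pos"].round(4),o["contact_force"].round(2),o["torque"].round(3),o["eef_rot"].round(3),o["q"].round(3))
E
python3 st.py
```

```text
9.15 [ 0.4978 -0.2568  0.0517] [-0.45  0.13 -2.8 ] [-0.109  0.043  0.031] [0.    0.633 0.774 0.   ] [ 0.052  0.571  0.466  1.942 -0.38   0.714  0.945]
```

Emit:
{"api": "arm_command", "payload": {"steps": [{"linear":[0,0,0.7],"roll":0,"grip":255},{"linear":[0,0,1.4],"roll":0,"grip":255},{"linear":[0,0,2.1],"roll":0,"grip":255},{"linear":[0,0,2.8],"roll":0,"grip":255},{"linear":[0,0,3.5],"roll":0,"grip":255}]}}

```text
time: 9.78
tool_pos: [0.4979, -0.2568, 0.0482]
eef_rot: [0.0, 0.633, 0.774, 0.0]
contact_force: [0.2, 0.3, -2.4]
opening: 0.0433
```

```bash
python3 st.py
```

```text
9.775 [ 0.4979 -0.2568  0.0482] [ 0.16  0.33 -2.4 ] [-0.119 -0.002 -0.027] [0.    0.633 0.774 0.   ] [ 0.054  0.576  0.463  1.944 -0.384  0.707  0.948]
```

Emit:
{"api": "arm_command", "payload": {"steps": [{"linear":[0,0,0.6],"roll":0,"grip":255},{"linear":[0,0,1.2],"roll":0,"grip":255},{"linear":[0,0,1.8],"roll":0,"grip":255},{"linear":[0,0,2.4],"roll":0,"grip":255},{"linear":[0,0,3.0],"roll":0,"grip":255}]}}

```text
time: 10.4
tool_pos: [0.4985, -0.2569, 0.0457]
eef_rot: [0.001, 0.633, 0.774, 0.0]
contact_force: [0.8, 2.4, 8.4]
opening: 0.0436
```

```bash
python3 st.py
```

```text
10.4 [ 0.4985 -0.2569  0.0457] [0.77 2.36 8.37] [ 0.06  -0.224  0.201] [0.001 0.633 0.774 0.   ] [ 0.057  0.58   0.46   1.945 -0.387  0.701  0.951]
```

Emit:
{"api": "arm_command", "payload": {"steps": [{"linear":[0,0,0.5],"roll":0,"grip":255},{"linear":[0,0,1.0],"roll":0,"grip":255},{"linear":[0,0,1.0],"roll":0,"grip":255}]}}

```text
time: 10.78
tool_pos: [0.4988, -0.257, 0.0451]
eef_rot: [0.001, 0.633, 0.774, 0.0]
contact_force: [2.0, 1.6, 10.0]
opening: 0.0431
```

```bash
python3 st.py
```

```text
10.775 [ 0.4988 -0.257   0.0451] [2.03 1.64 9.99] [ 0.075 -0.125  0.454] [0.001 0.633 0.774 0.   ] [ 0.057  0.581  0.459  1.946 -0.388  0.7    0.952]
```

Emit:
{"api": "arm_command", "payload": {"steps": [{"linear":[0,0.3,0],"roll":-0.7,"grip":255},{"linear":[0,0.6,0],"roll":-1.4,"grip":255},{"linear":[0,0.6,0],"roll":-1.4,"grip":255}]}}

```text
time: 11.15
tool_pos: [0.4993, -0.2568, 0.0442]
eef_rot: [0.001, 0.624, 0.782, 0.0]
contact_force: [5.1, -0.2, -1.9]
opening: 0.0434
```

```bash
python3 st.py
```

```text
11.15 [ 0.4993 -0.2568  0.0442] [ 5.07 -0.15 -1.9 ] [-0.091 -1.168 -0.254] [0.001 0.624 0.782 0.   ] [ 0.062  0.582  0.452  1.944 -0.383  0.698  0.97 ]
```

Emit:
{"api": "arm_command", "payload": {"steps": [{"linear":[0,0.3,0],"roll":0.3,"grip":255},{"linear":[0,0.6,0],"roll":0.5,"grip":255},{"linear":[0,0.6,0],"roll":0.5,"grip":255}]}}

```text
time: 11.52
tool_pos: [0.4992, -0.2568, 0.0442]
eef_rot: [0.0, 0.627, 0.779, -0.0]
contact_force: [5.1, -1.9, -1.0]
opening: 0.043
```

```bash
python3 st.py
```

```text
11.525 [ 0.4992 -0.2568  0.0442] [ 5.13 -1.91 -1.04] [-0.434 -0.877  0.244] [ 0.     0.627  0.779 -0.   ] [ 0.059  0.583  0.455  1.944 -0.384  0.7    0.962]
```

Emit:
{"api": "arm_command", "payload": {"steps": [{"linear":[0,0.3,0],"roll":-0.2,"grip":255},{"linear":[0,0.5,0.3],"roll":-0.2,"grip":255},{"linear":[0,0.5,0.7],"roll":-0.2,"grip":255},{"linear":[0,0.5,0.7],"roll":-0.2,"grip":255}]}}

```text
time: 12.02
tool_pos: [0.4993, -0.2567, 0.0438]
eef_rot: [0.0, 0.626, 0.78, -0.0]
contact_force: [1.1, -1.3, 4.1]
opening: 0.0435
```

```bash
python3 st.py
```

```text
12.025 [ 0.4993 -0.2567  0.0438] [ 1.09 -1.27  4.08] [-0.412 -0.281  0.075] [ 0.     0.626  0.78  -0.   ] [ 0.06   0.583  0.453  1.944 -0.384  0.699  0.965]
```

Emit:
{"api": "arm_command", "payload": {"steps": [{"linear":[0,0,0.5],"roll":0,"grip":255},{"linear":[0,0,1.0],"roll":0,"grip":255},{"linear":[0,0,1.5],"roll":0,"grip":255},{"linear":[0,0,1.5],"roll":0,"grip":255}]}}

```text
time: 12.52
tool_pos: [0.4993, -0.2566, 0.0425]
eef_rot: [0.0, 0.626, 0.78, 0.0]
contact_force: [-0.6, -0.9, 9.1]
opening: 0.0432
```

```bash
python3 st.py
```

```text
12.525 [ 0.4993 -0.2566  0.0425] [-0.65 -0.92  9.13] [-0.276 -0.079  0.094] [0.    0.626 0.78  0.   ] [ 0.062  0.585  0.452  1.944 -0.386  0.697  0.966]
```

Emit:
{"api": "arm_command", "payload": {"steps": [{"linear":[0,0,0.5],"roll":0,"grip":255},{"linear":[0,0,1.0],"roll":0,"grip":255},{"linear":[0,0,1.5],"roll":0,"grip":255},{"linear":[0,0,1.5],"roll":0,"grip":255}]}}

```text
time: 13.02
tool_pos: [0.4993, -0.2565, 0.0409]
eef_rot: [-0.0, 0.626, 0.78, 0.0]
contact_force: [1.1, -1.8, 7.6]
opening: 0.0433
```

```bash
python3 st.py
```

```text
13.025 [ 0.4993 -0.2565  0.0409] [ 1.08 -1.78  7.59] [-0.329 -0.179  0.118] [-0.     0.626  0.78   0.   ] [ 0.063  0.588  0.45   1.945 -0.387  0.694  0.967]
```

Emit:
{"api": "arm_command", "payload": {"steps": [{"linear":[0,0,0.5],"roll":0,"grip":255},{"linear":[0,0,1.0],"roll":0,"grip":255},{"linear":[0,0,1.5],"roll":0,"grip":255},{"linear":[0,0,2.0],"roll":0,"grip":255},{"linear":[0,0,2.0],"roll":0,"grip":255}]}}

```text
time: 13.65
tool_pos: [0.4993, -0.2563, 0.0388]
eef_rot: [-0.0, 0.626, 0.78, 0.0]
contact_force: [0.5, -0.8, 6.0]
opening: 0.0435
```

```bash
python3 st.py
```

```text
13.65 [ 0.4993 -0.2563  0.0388] [ 0.5  -0.79  6.  ] [-0.282 -0.221  0.068] [-0.     0.626  0.78   0.   ] [ 0.064  0.591  0.448  1.947 -0.389  0.689  0.969]
```

Emit:
{"api": "arm_command", "payload": {"steps": [{"linear":[0,0,0.4],"roll":0,"grip":255},{"linear":[0,0,0.8],"roll":0,"grip":255},{"linear":[0,0,1.2],"roll":0,"grip":255}]}}

```text
time: 14.02
tool_pos: [0.4992, -0.2563, 0.0376]
eef_rot: [-0.0, 0.626, 0.78, 0.0]
contact_force: [0.7, -0.9, 6.6]
opening: 0.0433
```

Emit:
{"api": "arm_command", "payload": {"steps": [{"linear":[0,0,0.4],"roll":0,"grip":255},{"linear":[0,0,0.8],"roll":0,"grip":255},{"linear":[0,0,1.2],"roll":0,"grip":255}]}}

```text
time: 14.4
tool_pos: [0.4992, -0.2562, 0.0363]
eef_rot: [-0.0, 0.626, 0.78, 0.0]
contact_force: [1.5, -0.4, 6.0]
opening: 0.0435
```

Emit:
{"api": "arm_command", "payload": {"steps": [{"linear":[0,0,0.4],"roll":0,"grip":255},{"linear":[0,0,0.8],"roll":0,"grip":255},{"linear":[0,0,1.2],"roll":0,"grip":255}]}}

```text
time: 14.78
tool_pos: [0.4992, -0.2562, 0.0351]
eef_rot: [-0.0, 0.626, 0.78, 0.0]
contact_force: [1.4, -0.1, 6.8]
opening: 0.0433
```

Emit:
{"api": "arm_command", "payload": {"steps": [{"linear":[0,0,0.4],"roll":0,"grip":255},{"linear":[0,0,0.8],"roll":0,"grip":255},{"linear":[0,0,1.2],"roll":0,"grip":255}]}}

```text
time: 15.15
tool_pos: [0.4992, -0.2561, 0.0339]
eef_rot: [-0.0, 0.626, 0.78, 0.0]
contact_force: [0.9, -0.9, 6.4]
opening: 0.0436
```

Emit:
{"api": "arm_command", "payload": {"steps": [{"linear":[0,0,0.4],"roll":0,"grip":255},{"linear":[0,0,0.8],"roll":0,"grip":255},{"linear":[0,0,1.2],"roll":0,"grip":255}]}}

```text
time: 15.52
tool_pos: [0.4992, -0.2561, 0.0327]
eef_rot: [-0.0, 0.626, 0.78, 0.0]
contact_force: [1.3, 0.0, 6.7]
opening: 0.0434
```

Emit:
{"api": "arm_command", "payload": {"steps": [{"linear":[0,0,0.4],"roll":0,"grip":255},{"linear":[0,0,0.8],"roll":0,"grip":255},{"linear":[0,0,1.2],"roll":0,"grip":255}]}}

```text
time: 15.9
tool_pos: [0.4992, -0.2561, 0.0315]
eef_rot: [-0.0, 0.626, 0.78, 0.0]
contact_force: [1.4, 0.3, 4.8]
opening: 0.0434
```

```bash
python3 st.py
```

```text
15.9 [ 0.4992 -0.2561  0.0315] [1.37 0.28 4.81] [-0.073 -0.122  0.117] [-0.     0.626  0.78   0.   ] [ 0.07   0.601  0.44   1.951 -0.397  0.675  0.975]
```

Emit:
{"api": "arm_command", "payload": {"steps": [{"linear":[0,0,0.4],"roll":0,"grip":255},{"linear":[0,0,0.8],"roll":0,"grip":255},{"linear":[0,0,1.2],"roll":0,"grip":255}]}}

```text
time: 16.27
tool_pos: [0.4992, -0.256, 0.0303]
eef_rot: [-0.0, 0.626, 0.78, 0.0]
contact_force: [0.9, -0.2, 6.3]
opening: 0.0434
```

Emit:
{"api": "arm_command", "payload": {"steps": [{"linear":[0,0,0.4],"roll":0,"grip":255},{"linear":[0,0,0.8],"roll":0,"grip":255},{"linear":[0,0,1.2],"roll":0,"grip":255}]}}

```text
time: 16.65
tool_pos: [0.4992, -0.256, 0.029]
eef_rot: [-0.0, 0.626, 0.78, 0.0]
contact_force: [1.5, -0.2, 5.5]
opening: 0.0432
```

Emit:
{"api": "arm_command", "payload": {"steps": [{"linear":[0,0,0.4],"roll":0,"grip":255},{"linear":[0,0,0.8],"roll":0,"grip":255},{"linear":[0,0,1.2],"roll":0,"grip":255}]}}

```text
time: 17.02
tool_pos: [0.4992, -0.2561, 0.0278]
eef_rot: [-0.0, 0.626, 0.78, 0.0]
contact_force: [1.6, -1.5, 5.8]
opening: 0.0432
```

Emit:
{"api": "arm_command", "payload": {"steps": [{"linear":[0,0,0.4],"roll":0,"grip":255},{"linear":[0,0,0.8],"roll":0,"grip":255},{"linear":[0,0,1.2],"roll":0,"grip":255}]}}

```text
time: 17.4
tool_pos: [0.4991, -0.256, 0.0267]
eef_rot: [-0.0, 0.626, 0.78, 0.0]
contact_force: [1.8, -0.2, 6.3]
opening: 0.0437
```

Emit:
{"api": "arm_command", "payload": {"steps": [{"linear":[0,0,0.4],"roll":0,"grip":255},{"linear":[0,0,0.8],"roll":0,"grip":255},{"linear":[0,0,1.2],"roll":0,"grip":255}]}}

```text
time: 17.77
tool_pos: [0.4992, -0.2561, 0.0262]
eef_rot: [-0.0, 0.626, 0.78, 0.0]
contact_force: [-1.8, 2.4, 20.4]
opening: 0.043
```

```bash
python3 st.py
python3 - <<'E'
from ov import *
b=camera("side");p=get_obs()["tool_pos"];b["frame"]=b["frame"]
overlay(b,(.4985,-.258),12.6,p+[0,0,.019],12.6,"pics/k.png")
E
```

```text
17.775 [ 0.4992 -0.2561  0.0262] [-1.81  2.42 20.4 ] [0.402 0.584 0.115] [-0.     0.626  0.78   0.   ] [ 0.074  0.609  0.434  1.953 -0.403  0.665  0.98 ]
```

View pics/k.png

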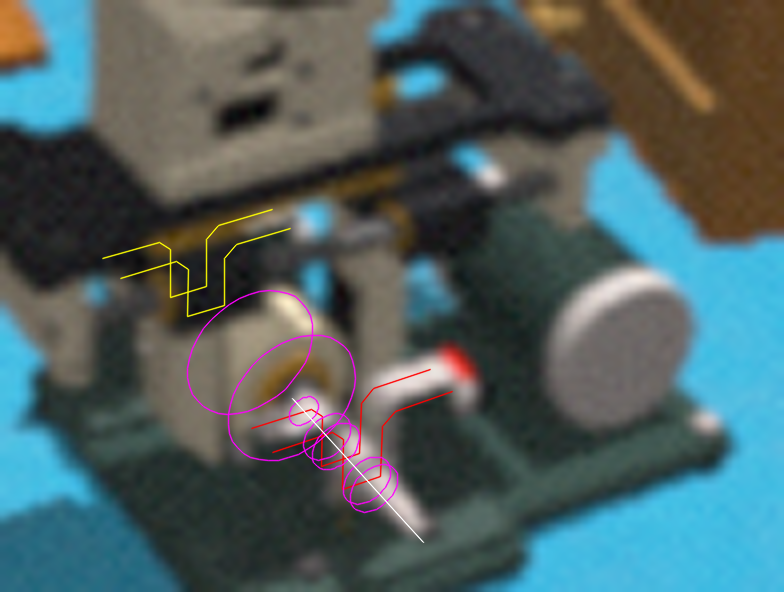

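Contact at axis height of about 45.5 mm. The moment suggests the pulley end landed first, so I'll press slightly and watch the moment.

Emit:
{"api": "arm_command", "payload": {"steps": [{"linear":[0,0,0.1],"roll":0,"grip":255},{"linear":[0,0,0.2],"roll":0,"grip":255}]}}

```text
time: 18.08
tool_pos: [0.4992, -0.2561, 0.0262]
eef_rot: [-0.0, 0.626, 0.78, 0.001]
contact_force: [-1.4, 1.6, 20.8]
opening: 0.0432
```

```bash
python3 st.py
```

```text
18.075 [ 0.4992 -0.2561  0.0262] [-1.39  1.58 20.84] [0.455 0.608 0.077] [-0.     0.626  0.78   0.001] [ 0.075  0.609  0.434  1.953 -0.403  0.664  0.98 ]
```

Emit:
{"api": "arm_command", "payload": {"steps": [{"linear":[0,0,0.15],"roll":0,"grip":255},{"linear":[0,0,0.3],"roll":0,"grip":255},{"linear":[0,0,0.3],"roll":0,"grip":255}]}}

```text
time: 18.45
tool_pos: [0.4992, -0.2561, 0.0262]
eef_rot: [-0.0, 0.626, 0.78, 0.001]
contact_force: [-3.0, 2.7, 22.5]
opening: 0.0431
```

Run:
```python
from h import *
F=[];T=[]
for _ in range(8):
    c=camera("side");o=get_obs();F.append(o["contact_force"]);T.append(o["torque"])
F=np.mean(F,0);T=np.mean(T,0);print(o["time"],o["tool_pos"].round(4),F.round(2),T.round(3),"atTCP",(T[0]-.23*F[1]).round(3),(T[1]+.23*F[0]).round(3))
```

```text
18.85 [ 0.4993 -0.2561  0.0262] [-3.24  2.93 22.82] [0.493 0.728 0.105] atTCP -0.18 -0.016
```

The moments at the TCP are balanced, so both ends are bearing with about 15 N on the saddle. I'll release and retreat for a clear look at the keeper.

Emit:
{"api": "arm_command", "payload": {"steps": [{"linear":[0,0,0],"roll":0,"grip":110},{"linear":[0,0,0],"roll":0,"grip":80},{"linear":[0,0,0],"roll":0,"grip":60},{"linear":[0,0,0],"roll":0,"grip":60}]}}

```text
time: 19.35
tool_pos: [0.4991, -0.2562, 0.0245]
eef_rot: [-0.0, 0.626, 0.78, -0.0]
contact_force: [0.0, -0.1, 0.0]
opening: 0.0696
```

```bash
python3 st.py
```

```text
19.35 [ 0.4991 -0.2562  0.0245] [ 0.01 -0.13  0.05] [-0.049  0.006 -0.046] [-0.     0.626  0.78  -0.   ] [ 0.075  0.612  0.433  1.954 -0.403  0.662  0.98 ]
```

Emit:
{"api": "arm_command", "payload": {"steps": [{"linear":[0,0,-20],"roll":0,"grip":60},{"linear":[0,0,-50],"roll":0,"grip":60},{"linear":[0,0,-100],"roll":0,"grip":60},{"linear":[20,0,-130],"roll":0,"grip":120},{"linear":[75,0,-140],"roll":0,"grip":255}]}}

```text
time: 19.98
tool_pos: [0.4842, -0.1852, 0.1669]
eef_rot: [0.002, 0.627, 0.779, 0.0]
contact_force: [0.4, 0.5, -0.1]
opening: 0.0546
```

Emit:
{"api": "arm_command", "payload": {"steps": [{"linear":[55,0,0],"roll":0,"grip":255},{"linear":[110,0,0],"roll":0,"grip":255},{"linear":[165,0,0],"roll":0,"grip":255},{"linear":[200,0,0],"roll":0,"grip":200}]}}

```text
time: 20.48
tool_pos: [0.4388, 0.0145, 0.1648]
eef_rot: [-0.0, 0.625, 0.781, 0.0]
contact_force: [0.2, -0.7, 0.8]
opening: 0.0205
```

Run:
```python
from ov import *
a=camera("top");b=camera("side");o=get_obs();print(o["time"],o["tool_pos"],o["opening"])
fa=np.mean([a["frame"].astype(float)]+[camera("top")["frame"].astype(float) for _ in range(3)],0).astype(np.uint8)
fb=np.mean([b["frame"].astype(float)]+[camera("side")["frame"].astype(float) for _ in range(3)],0).astype(np.uint8)
np.save("fa.npy",fa);np.save("fb.npy",fb)
R=lambda f,l,t,r,bb,s:cv2.resize(f[t:bb,l:r][:,:,::-1],None,fx=s,fy=s,interpolation=cv2.INTER_CUBIC)
p=np.zeros((440,800,3),np.uint8);x=R(fa,275,192,335,243,6.6);p[:x.shape[0],:x.shape[1]]=x
y=R(fb,230,210,287,272,7);p[:y.shape[0],400:400+y.shape[1]]=y
cv2.imwrite("pics/l.png",p)
H=Rz(np.radians(12.5));h=np.array([.4992,-.2561,0])
for k in(-.6,-.35,-.1):
    w=H@[-.020+.024*np.sin(k),.048+.024*np.cos(k),.08]+h
    print(k,w.round(4),((proj(a,w)-[274.5,191.5])*6.6).round(),((proj(b,w)-[229.5,209.5])*7+[400,0]).round())
for nm,v in(("pivot",[-.02,.048,.069]),("noseTip",[0,-.088,.045]),("pulleyend",[0,.075,.045]),("wheeltop",[0,0,.067])):
    w=H@v+h;print(nm,((proj(a,w)-[274.5,191.5])*6.6).round(),((proj(b,w)-[229.5,209.5])*7+[400,0]).round())
```

```text
20.575 [0.43872464 0.01589201 0.16461882] 0.020157765133627218
-0.6 [ 0.4518 -0.1972  0.08  ] [114. 252.] [450. 103.]
-0.35 [ 0.4564 -0.1933  0.08  ] [106. 242.] [460.  96.]
-0.1 [ 0.4618 -0.1908  0.08  ] [100. 231.] [473.  90.]
pivot [145. 218.] [509. 147.]
noseTip [396. 126.] [756. 405.]
pulleyend [ 76. 197.] [525. 150.]
wheeltop [230. 157.] [624. 207.]
```

View pics/l.png

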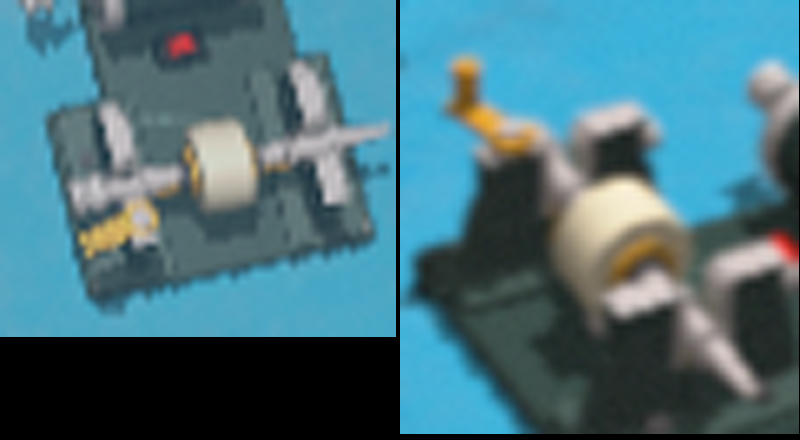

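The picture shows the spindle seated in both slots, with the wheel at (225,155) in the top crop. The keeper's pivot is at (147,219) and its knob near (90,238), so the joint stands at about −0.2. Next I'll cage the knob between the jaws and swing it.

Emit:
{"api": "arm_command", "payload": {"steps": [{"linear":[-55,-7,0],"roll":-3,"grip":120},{"linear":[-110,-14,10],"roll":-6,"grip":120},{"linear":[-160,-20,20],"roll":-9,"grip":120},{"linear":[-208,-26,35],"roll":-12.5,"grip":120},{"linear":[-208,-26,45],"roll":-12.5,"grip":120}]}}

```text
time: 21.5
tool_pos: [0.4587, -0.2022, 0.1194]
eef_rot: [0.001, 0.54, 0.841, -0.001]
contact_force: [-0.3, 1.8, -0.1]
opening: 0.0485
```

Emit:
{"api": "arm_command", "payload": {"steps": [{"linear":[0,0,10],"roll":0,"grip":120},{"linear":[0,0,20],"roll":0,"grip":120},{"linear":[0,0,20],"roll":0,"grip":120}]}}

```text
time: 21.88
tool_pos: [0.4592, -0.1954, 0.0991]
eef_rot: [-0.001, 0.536, 0.844, -0.0]
contact_force: [0.2, 0.1, -0.5]
opening: 0.0487
```

Run:
```python
from ov import *
o=get_obs();print(o["time"],o["tool_pos"].round(4),o["eef_rot"].round(3),o["contact_force"].round(1),o["opening"])
b=camera("side");c=b["frame"][195:250,220:280][:,:,::-1]
cv2.imwrite("pics/m.png",cv2.resize(c,None,fx=10,fy=10,interpolation=cv2.INTER_CUBIC))
```

```text
21.875 [ 0.4592 -0.1954  0.0991] [-0.001  0.536  0.844 -0.   ] [ 0.2  0.1 -0.5] 0.04866117095842267
```

View pics/m.png

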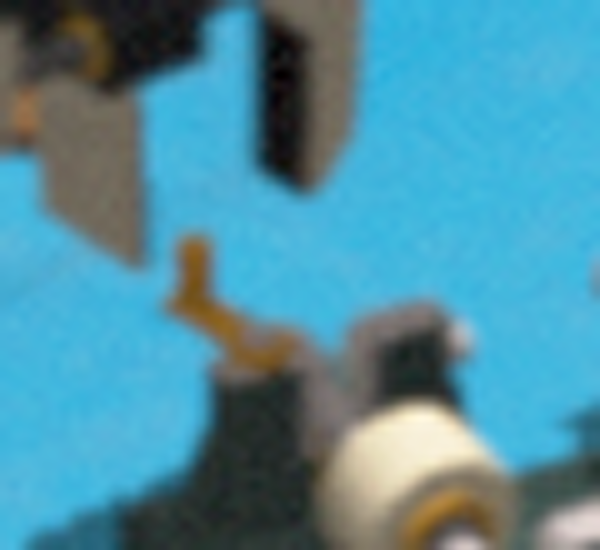

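The view is unobstructed. The knob at (193,255) lies between the finger tips at 145 and 262, so I'll descend and narrow the cage.

Emit:
{"api": "arm_command", "payload": {"steps": [{"linear":[1,0,8],"roll":0,"grip":120},{"linear":[2,0,16],"roll":0,"grip":120},{"linear":[2,0,24],"roll":0,"grip":140},{"linear":[2,0,24],"roll":0,"grip":180},{"linear":[2,0,24],"roll":0,"grip":216}]}}

```text
time: 22.55
tool_pos: [0.4587, -0.195, 0.0758]
eef_rot: [-0.0, 0.537, 0.843, -0.0]
contact_force: [0.6, 0.2, 0.5]
opening: 0.0263
```

Emit:
{"api": "arm_command", "payload": {"steps": [{"linear":[0,0,0],"roll":0,"grip":216},{"linear":[0,0,0],"roll":0,"grip":216}]}}

```text
time: 22.8
tool_pos: [0.4589, -0.1949, 0.076]
eef_rot: [0.0, 0.537, 0.844, 0.0]
contact_force: [0.1, 0.2, 0.1]
opening: 0.0144
```

Run:
```python
from ov import *
o=get_obs();p=o["tool_pos"];e=o["eef_rot"];print(o["time"],p.round(4),e.round(3),o["contact_force"].round(1),o["opening"].round(4))
th0=np.arctan2(2*e[1]*e[2]*1,1-0) 
n=e[1:3]/np.hypot(*e[1:3]);ty=np.array([2*n[0]*n[1],2*n[1]**2-1]);tx=np.array([2*n[0]**2-1,2*n[0]*n[1]])
a=np.degrees(np.arctan2(ty[1],ty[0]));print("yaw",a)
H=Rz(np.radians(12.5))[:2,:2];P=np.array([.4992,-.2561])+H@[-.02,.048];r=p[:2]-P
l=H.T@r;k0=np.arctan2(l[0],l[1]);print("pivot",P,"r",np.hypot(*r),"k",k0)
for k in np.arange(k0,1.9,.174):
    t=P+.024*(H@[np.sin(k),np.cos(k)])-p[:2];print(k.round(2),(t@tx*1000).round(1),(t@ty*1000).round(1),np.degrees(k-k0).round(1))
```

```text
Traceback (most recent call last):
AttributeError: 'float' object has no attribute 'round'
```

```bash
cat > arc.py <<'E'
from ov import *
o=get_obs();p=o["tool_pos"];e=o["eef_rot"];print(o["time"],p.round(4),o["contact_force"].round(1),o["torque"].round(2),round(o["opening"],4),o["q"].round(2))
n=e[1:3]/np.hypot(*e[1:3]);ty=np.array([2*n[0]*n[1],2*n[1]**2-1]);tx=np.array([2*n[0]**2-1,2*n[0]*n[1]])
a=np.degrees(np.arctan2(ty[1],ty[0]))
H=Rz(np.radians(12.5))[:2,:2];P=np.array([.4992,-.2561])+H@[-.02,.048];r=p[:2]-P
l=H.T@r;k0=np.arctan2(l[0],l[1]);print("yaw",a,"want",12.5-np.degrees(k0),"pivot",P.round(4),"r",np.hypot(*r),"k",k0)
for k in np.arange(k0,2.0,.15):
    t=P+.024*(H@[np.sin(k),np.cos(k)])-p[:2];print(k.round(2),(t@tx*1000).round(1),(t@ty*1000).round(1),(12.5-np.degrees(k)-a).round(1)*-1)
E
python3 arc.py
```

```text
22.8 [ 0.4589 -0.1949  0.076 ] [0.1 0.2 0.1] [-0.05 -0.   -0.02] 0.0144 [-0.06  0.45  0.47  2.07 -0.32  0.69  1.06]
yaw 25.02696675310752 want 29.210498989892695 pivot [ 0.4693 -0.2136] r 0.021359272320508257 k -0.29165322702481417
-0.29 2.6 -0.2 -4.2
-0.14 2.6 3.4 4.4
0.01 2.1 7.0 13.0
0.16 1.0 10.4 21.6
0.31 -0.6 13.6 30.2
0.46 -2.6 16.6 38.8
0.61 -5.1 19.2 47.4
0.76 -7.9 21.4 56.0
0.91 -11.0 23.2 64.6
1.06 -14.4 24.5 73.2
1.21 -17.9 25.3 81.8
1.36 -21.5 25.6 90.4
1.51 -25.0 25.3 98.9
1.66 -28.5 24.4 107.5
1.81 -31.9 23.1 116.1
1.96 -35.0 21.3 124.7
```

Emit:
{"api": "arm_command", "payload": {"steps": [{"linear":[2.6,3.4,0],"roll":4.4,"grip":216},{"linear":[2.1,7,0],"roll":13,"grip":216},{"linear":[1,10.4,0],"roll":21.6,"grip":216},{"linear":[-0.6,13.6,0],"roll":30.2,"grip":216},{"linear":[-2.6,16.6,0],"roll":38.8,"grip":216}]}}

```text
time: 23.42
tool_pos: [0.4742, -0.1896, 0.0758]
eef_rot: [-0.001, 0.788, 0.615, -0.0]
contact_force: [-2.7, 0.1, 1.1]
opening: 0.0138
```

```bash
python3 arc.py
```

```text
23.425 [ 0.4742 -0.1896  0.0758] [-2.7  0.1  1.1] [ 0.17  0.56 -0.02] 0.0138 [-0.21  0.51  0.66  2.05 -0.46  0.73  0.51]
yaw -14.04613082586242 want -11.628039973939028 pivot [ 0.4693 -0.2136] r 0.024430979098282464 k 0.4211137395980429
0.42 -0.4 0.0 -2.4
0.57 -0.5 3.6 6.2
0.72 -1.2 7.1 14.8
0.87 -2.4 10.5 23.4
1.02 -4.0 13.7 32.0
1.17 -6.2 16.6 40.6
1.32 -8.7 19.2 49.1
1.47 -11.6 21.3 57.7
1.62 -14.8 23.0 66.3
1.77 -18.2 24.2 74.9
1.92 -21.7 24.9 83.5
```

The drag is about 2.7 N opposing the motion, as expected at the knob. I'll continue the arc.

Emit:
{"api": "arm_command", "payload": {"steps": [{"linear":[-0.5,3.6,0],"roll":6.2,"grip":216},{"linear":[-1.2,7.1,0],"roll":14.8,"grip":216},{"linear":[-2.4,10.5,0],"roll":23.4,"grip":216},{"linear":[-4,13.7,0],"roll":32,"grip":216},{"linear":[-6.2,16.6,0],"roll":40.6,"grip":216}]}}

```text
time: 24.05
tool_pos: [0.4891, -0.1994, 0.0757]
eef_rot: [-0.001, 0.953, 0.304, -0.0]
contact_force: [-2.4, 1.0, -0.2]
opening: 0.0142
```

```bash
python3 arc.py
```

```text
24.05 [ 0.4891 -0.1994  0.0757] [-2.4  1.  -0.2] [0.18 0.53 0.04] 0.0142 [-0.31  0.59  0.86  2.02 -0.63  0.81 -0.03]
yaw -54.62145265121296 want -54.454617148673236 pivot [ 0.4693 -0.2136] r 0.02438265179244516 k 1.1685785186566058
1.17 -0.4 0.0 -0.2
1.32 -0.6 3.6 8.4
1.47 -1.4 7.1 17.0
1.62 -2.7 10.4 25.6
1.77 -4.5 13.6 34.2
1.92 -6.8 16.4 42.8
```

Emit:
{"api": "arm_command", "payload": {"steps": [{"linear":[-0.6,3.6,0],"roll":8.4,"grip":216},{"linear":[-1.4,7.1,0],"roll":17,"grip":216},{"linear":[-2.2,9.4,0],"roll":22,"grip":216},{"linear":[-3,11.1,0],"roll":26,"grip":216},{"linear":[-3,11.1,0],"roll":26,"grip":216}]}}

```text
time: 24.68
tool_pos: [0.4931, -0.2098, 0.0755]
eef_rot: [-0.001, 0.996, 0.084, -0.001]
contact_force: [-1.9, 4.6, 1.7]
opening: 0.0145
```

```bash
python3 arc.py
```

```text
24.675 [ 0.4931 -0.2098  0.0755] [-1.9  4.6  1.7] [ 0.89  0.57 -0.01] 0.0145 [-0.35  0.66  0.98  2.01 -0.73  0.87 -0.37]
yaw -80.31245775113267 want -81.02068381015374 pivot [ 0.4693 -0.2136] r 0.024092712869766563 k 1.6322438512037383
1.63 -0.1 -0.0 0.7
1.78 -0.4 3.6 9.3
1.93 -1.3 7.1 17.9
```

Emit:
{"api": "arm_command", "payload": {"steps": [{"linear":[0,0.7,0],"roll":0,"grip":216},{"linear":[0,1.2,0],"roll":0,"grip":216},{"linear":[0,1.2,0],"roll":0,"grip":216}]}}

```text
time: 25.05
tool_pos: [0.4931, -0.2099, 0.0754]
eef_rot: [-0.002, 0.996, 0.085, -0.001]
contact_force: [-2.9, 8.3, 2.4]
opening: 0.0142
```

```bash
python3 arc.py | head -3
```

```text
25.05 [ 0.4931 -0.2099  0.0754] [-2.9  8.3  2.4] [1.65 0.72 0.04] 0.0142 [-0.35  0.66  0.98  2.01 -0.73  0.87 -0.37]
yaw -80.19717660512306 want -81.35898672783615 pivot [ 0.4693 -0.2136] r 0.024108820560409035 k 1.6381483509863999
1.64 -0.1 -0.0 1.2
```

The keeper is against its stop: the force rises with no further travel. I'll centre the cage and lift away.

Emit:
{"api": "arm_command", "payload": {"steps": [{"linear":[0,-1.2,0],"roll":0,"grip":211},{"linear":[0,-2,0],"roll":0,"grip":206},{"linear":[0,-2,-8],"roll":0,"grip":206},{"linear":[0,-2,-20],"roll":0,"grip":206},{"linear":[0,-2,-50],"roll":0,"grip":206}]}}

```text
time: 25.68
tool_pos: [0.493, -0.2102, 0.1264]
eef_rot: [-0.0, 0.996, 0.084, -0.001]
contact_force: [-0.3, -0.3, 0.9]
opening: 0.0175
```

Emit:
{"api": "arm_command", "payload": {"steps": [{"linear":[0,-40,-40],"roll":0,"grip":206},{"linear":[0,-95,-60],"roll":0,"grip":206},{"linear":[0,-150,-60],"roll":0,"grip":206},{"linear":[0,-200,-60],"roll":0,"grip":206},{"linear":[0,-240,-60],"roll":0,"grip":206}]}}

```text
time: 26.3
tool_pos: [0.453, 0.0283, 0.1866]
eef_rot: [-0.0, 0.996, 0.084, 0.0]
contact_force: [0.9, -0.8, 0.1]
opening: 0.0176
```

Run:
```python
from ov import *
a=camera("top");b=camera("side");o=get_obs();print(o["time"],o["tool_pos"].round(3),o["contact_force"].round(1))
H=Rz(np.radians(12.5));h=np.array([.4992,-.2561,0])
hsv=lambda f:cv2.cvtColor(f,cv2.COLOR_RGB2HSV)
for n,c,old in(("top",a,"fa.npy"),("side",b,"fb.npy")):
    for k in(-.25,1.57):
        print(n,"knob pred",k,proj(c,H@[-.020+.024*np.sin(k),.048+.024*np.cos(k),.08]+h).round(1))
    for lab,f in(("before",np.load(old)),("now",c["frame"])):
        x=hsv(f);m=(x[...,0]>12)&(x[...,0]<32)&(x[...,1]>130)&(x[...,2]>90)
        u,v=proj(c,H@[-.01,.055,.075]+h);yy,xx=np.nonzero(m);s=np.hypot(xx-u,yy-v)<16
        print(n,lab,s.sum(),"brass x",xx[s].mean().round(1),"y",yy[s].mean().round(1),"box",xx[s].min(),xx[s].max(),yy[s].min(),yy[s].max())
    for t in("keeper_knob","spindle","loupe","thread_spool","dial_gauge","small_hammer"):
        for m in masks_of(t,c)[:1]:print(n,t,round(m["conf"],2),[round(float(v)) for v in m["box"]])
    d=np.abs(c["frame"].astype(int)-np.load(old)).sum(2)>120;yy,xx=np.nonzero(d)
    w=(np.hypot(xx-proj(c,h+[0,0,.05])[0],yy-proj(c,h+[0,0,.05])[1])<45);print("changed px near head",w.sum(),xx[w].mean() if w.any() else 0,yy[w].mean() if w.any() else 0)
```

```text
26.4 [0.453 0.031 0.186] [-0.5 -0.2  0.1]
top knob pred -0.25 [290.1 227.6]
top knob pred 1.57 [295.  216.8]
top before 11 brass x 292.6 y 226.1 box 289 304 218 228
top now 11 brass x 295.5 y 219.5 box 294 304 216 223
top keeper_knob 0.62 [290, 221, 298, 227]
top spindle 0.61 [285, 210, 328, 225]
top loupe 0.6 [282, 211, 333, 225]
top thread_spool 0.65 [334, 154, 342, 164]
top dial_gauge 0.58 [346, 189, 361, 204]
top small_hammer 0.67 [358, 211, 368, 257]
changed px near head 49 291.83673469387753 225.22448979591837
side knob pred -0.25 [238.8 222.8]
side knob pred 1.57 [253.7 224.3]
side before 33 brass x 241.8 y 226.5 box 238 248 219 231
side now 38 brass x 250.9 y 227.3 box 244 256 221 231
side keeper_knob 0.45 [245, 221, 257, 230]
side spindle 0.61 [253, 230, 281, 265]
side loupe 0.67 [250, 234, 278, 263]
side thread_spool 0.45 [349, 260, 364, 280]
side dial_gauge 0.69 [311, 288, 333, 309]
side small_hammer 0.86 [218, 308, 293, 324]
changed px near head 133 244.4436090225564 224.7593984962406
```

```bash
python3 -c "
from cell import *
print(close_job())"
```

```text
the job is handed in; nothing more can be done
None
```

I lifted the spindle from its rack and seated it in both slots with the pulley on the keeper side, then turned the keeper across its slot. I handed the job in at about 26 s; no verdict is reported.

- **Seating:** I pushed the spindle down at about 3 mm/s against a steady drag of about 8.5 N. It met the saddle with the shaft axis about 45 mm above the bench. I pressed with about 25 N in all, which by my estimate put about 16 N on the saddle. The moments were balanced, so both ends were bearing. Contact and level were only inferred from force, moment and the pictures; I did not press again after letting go.
- **Keeper:** I turned the knob until it met its stop, where the force rose to about 9 N with no further movement. In the last pictures the brass had moved to across the slot. The network's knob box in the top view lay a few pixels off the position I predicted, but the colour check and the stop agree.
- **Bench:** The thread spool, dial gauge and hammer were detected where they started, within the detection noise of a few pixels. In the last pictures the network marked the spindle as the loupe, so I could not confirm the loupe by detection, but the arm never worked near it.
- **Cameras:** The two cameras disagreed with the arm by about 3 mm along the shaft. I settled the final alignment by feel.

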